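# Centre punch held ready over a blank

## Robot

A 7-joint arm with a two-finger parallel gripper is mounted at the origin on the work surface. World frame = base frame: x ahead of the robot, y to its left, z up, the work surface at z = 0. Lengths are in m, angles in rad, forces in N, time in s.
With the tool pointing down it reaches from about 0.4 to 0.875 m from the base axis. Payload 6.5 kg.
Tool frame: the origin (TCP) lies midway between the tips of the shut fingers; the grasp point (between the pads) lies 19 mm behind it; z points along the fingers, y is the direction in which the jaws open and shut (so a half turn about z gives the same grasp; the last joint's range is limited). The gripper opens to 88 mm and grips with 3 to 60 N. Pads are 18 mm wide; open, the fingers measure 123 mm over their backs; the gripper's body (75 mm by 187 mm) begins 45 mm behind the grasp point.
Start: joints at [1.035, 0.536, -0.004, 1.538, 0.003, 1.067, -0.071], TCP at [0.294, -0.58, 0.239] pointing down, gripper open.
Joint ranges: [-2.7, 2.7], [-0.37, 2.16], [-1.27, 1.26], [0.24, 2.4], [-1.31, 4.45], [0.19, 1.91], [-2.76, 2.76]. Speed limits (rad/s): [2.39, 2.39, 3.14, 3.14, 3.14, 3.14, 3.14].

## Interface

Orientations are given as a unit quaternion [x, y, z, w].
In Python, from station import manip, imaging, close_job, silhouettes gives the robot as it stands.
- The arm moves only by the tool send_rows, never from a script. Its argument "steps" is a list of rows, each a list of 3 entries, a list of its own where there are three numbers: the shift along the tool's x, y, z in units of 25 mm (1.0 is 25 mm), then the turn about the tool's z in rad, then the finger opening in mm, from 0 to 88.1. A call has 1 to 8 rows; each row is the pose to reach, as a shift and turn from the pose commanded when the call began, along the tool's axes at that moment; what a row does not reach only later rows make up. A row lasts 1/10 s, in which the tool goes at most 50 mm and 8.59 degrees, less where a joint would pass 70% of its speed; a pose out of reach is approached as far as the arm can. A call with a gripper value outside its range is refused whole. The fingers move at their own pace and stop on an object; "force" is the grip in N (left out, the last holds). Time passes only in rows, so rows that repeat a pose let the fingers close. It gives the time, the measured TCP pose, the force and the opening at its end, in the units of the state.
- manip.sense(): the state, without advancing time (a new reading comes with each control period).
- imaging.get_image(name): name is "side" or "top" or "wrist"; returns a dict with "pixels" (384x512x3 uint8, red, green, blue), "z_map" (384x512 float32, m along the optical axis (not along the pixel's ray), 0 where there is no reading), "fx", "fy", "cx", "cy" (pixels), "distortion" ([k1, k2, p1, p2, k3] as OpenCV has them; the pictures are not rectified), "rvec" (rotation vector, rad) and "tvec" (3), from world to camera coordinates, as OpenCV has them. Camera axes: x right, y down, z forward; pixel columns grow to the right and rows downward; lengths in m; the calibration is good to about 2 mm. A picture is of the moment at which its call begins.
- close_job(): hands the job in, once; it reports no verdict.
Trained networks look in the newest picture that a camera, given by its name, has taken for a name from the list of things; names that differ only in an ending like _2 or _b are one class to them, and where a whole thing is asked for, a point or a joint stands for the part that bears it (a point fixed in the world has none). Each returns a list of dicts, best first, with "score" (0 to 1); they miss things now and then, are a little off and sometimes report something else, mostly with a low value. They report only what shows in the picture. A call takes as long as a camera call. They do not tell look-alikes from the thing itself.
- silhouettes(camera, label): "pixels" (384x512 bool, what is visible of it) and "bbox" ([left, top, right, bottom] in pixels, round what is visible of it).
The state is a dict: "time_s": time; "joints": joint angles; "qd": joint speeds; "joint_torque": joint torques, N m; "ee_pos": TCP position; "tool_rot": TCP orientation; "wrist_force": force on the tool from outside, world axes, zero at the start; "wrist_torque": the same for the moment, N m; "gripper_width": finger opening in m.
Only numpy, scipy, OpenCV 4.12 (cv2) and the standard library are available. Lean on these libraries where they do the work, as an engineer would, in place of code of your own. Each camera call takes 0.05 s, during which the arm holds its last target.

## Task

Pull the red-sleeved centre punch straight up out of the wooden tool stand, carry it over the top of the plier rack (not round its ends), and stop with it upright, its point about one centimetre above the black centre mark of the brass blank on the steel block, ready for a hammer blow. Do not let the punch touch the blank or the block, do not hit the plier rack, and leave the blank and all the other things as they are. The job finishes while you still hold the punch motionless there in the air: do not set it down or let go.

Things in the scene. Friction and masses are not known exactly. Their poses are not given: they have to be found in the camera images.
- punch_center (a point): Half-way up the centre punch, on its axis; z runs along the punch, from point to head. The punch is a round steel rod, 150 mm long and 120 g or so, standing point down in one of the stand's three holes with its upper 100 mm showing; it may lean a few degrees. From the point: 16 mm cone, 13 mm diameter steel, then a red plastic sleeve 16 mm in diameter from 68 to 130 mm (from 7 mm below to 55 mm above this point), then a 13 mm steel head up to 150 mm. Grip the red sleeve.
- punch_tip (a point): The point of the same punch (a 4 mm flat at its lower end), 75 mm below punch_center along its axis. This is what must hover over the mark.
- punch: The same punch; its origin is the point.
- stand: Pale wooden tool stand, fixed, 190 (its x) x 62 (its y) x 65 mm high, origin at the centre of its underside. Three holes in a row along its x axis, 62 mm apart (x = -62, 0, +62 mm), 17 mm in diameter, 50 mm deep, with their floors 15 mm above the table. The punch and two other tools stand in them, in any order; fingers that close along the stand's y axis pass clear of the neighbours.
- file: Small file with a bulbous pale wooden handle, 22 mm thick, standing in the stand; 120 mm long, top 135 mm above the table, origin at its lower end. Leave it in place.
- scriber: Scriber with a blue plastic handle, 15 mm thick, standing in the stand; 110 mm long, top 125 mm above the table, origin at its lower end. Leave it in place.
- rack: Plier rack between stand and block, fixed: an upright wooden board on a foot with three pliers astride it. Origin at the centre of its underside on the table, 340 mm long along its x, 75 mm wide along its y at the foot (pliers within 29 mm of its middle), 120 mm high including the pliers. Its y axis points towards the stand. Pass over it with the whole punch above 120 mm; do not touch it.
- block: Steel bench block on a black rubber foot, fixed: foot 110 x 110 x 10 mm, steel 95 x 95 mm, top 30 mm above the table, origin at the centre of the underside.
- mark (a point): The target: the black centre mark (8 mm dot) on the upper face of the brass blank, a loose disc 44 mm in diameter and 4 mm thick that lies on the block, off its middle; the mark is 34 mm above the table.
- blank: The same brass blank, origin at the centre of its underside.
- hammer: Hammer, 250 mm long, lying on the table beyond the block from the rack. Leave alone.
- jar: Amber glass jar, 56 mm in diameter, 70 mm high, loose, towards the far edge of the table. Leave alone.
- tin: Aluminium tin, 70 mm in diameter, 45 mm high, loose, towards the far edge of the table. Leave alone.
- clamp: Wooden ring clamp, 105 x 30 x 30 mm, lying loose at the outer side of the stand. Leave alone.
Mind the look-alikes: they are no part of the job. Leave any blue or white look-alike of the blank alone.

How it is judged:
On the way, in this order (a step that is already met when the one before it is completed fails the run):
1. the punch is held by the fingers with its point clear above the tool stand (contact force between the fingers and punch above 1 N and height (world z) of punch_tip above 0.07 m), for 0.2 s.
2. the held punch has been carried to the block's side of the rack, its point higher than the rack (contact force between the fingers and punch above 1 N and height (world z) of punch_tip above 0.12 m and y of punch_tip in the frame of rack below 0 m), for 0.04 s.
At the end, for the whole second after the job is handed in: The fingers hold the punch still (under 20 mm/s) and upright (within 0.12 rad), its point 4 to 18 mm above the mark and within 6 mm of it sideways, touching neither blank nor block; the blank is within 5 mm of its start, file and scriber within 20 mm, hammer, jar, tin and clamp within 15 mm (contact force between the fingers and punch above 1 N and z of punch_tip in the frame of mark between 0.004 and 0.018 m and horizontal distance between punch_tip and mark below 0.006 m and angle between punch's own z axis and vertical below 0.12 rad and linear speed of punch below 0.02 m/s and contact force between punch and blank below 0.1 N and contact force between punch and block below 0.1 N and distance of blank from where it was at the start of the episode below 0.005 m and distance of each of file, scriber from where it was at the start of the episode below 0.02 m and distance of each of hammer, jar, tin, clamp from where it was at the start of the episode below 0.015 m); the arm keeps its last pose, push and grip.
It fails at once if the punch touches the blank or the block (contact force between punch and blank above 0.3 N or contact force between punch and block above 0.3 N).
It fails at once if the punch, the fingers or the arm hits the plier rack (over 1 N) (contact force between any of punch, the fingers, the arm and rack above 1 N).
It fails at once if the punch crosses the line of the rack with its point lower than the rack's top, or round its ends (y of punch_tip in the frame of rack between -0.02 and 0.02 m and (height (world z) of punch_tip below 0.115 m or x of punch_tip in the frame of rack below -0.17 m or x of punch_tip in the frame of rack above 0.17 m)).
It fails at once if the blank is shifted by more than 5 mm, or another loose thing is displaced (file, scriber over 20 mm; hammer, jar, tin, clamp over 15 mm) (distance of blank from where it was at the start of the episode above 0.005 m or distance of any of file, scriber from where it was at the start of the episode above 0.02 m or distance of any of hammer, jar, tin, clamp from where it was at the start of the episode above 0.015 m).
It also fails if it takes over 45 s, if anything falls off the work surface, if the arm or the gripper's body presses on something with over 40 N, if the wrist force passes 120 N, or if a joint passes its speed limit or range.

## Working session

There is one attempt and no reset: what is moved stays moved. The work goes in short steps, Python scripts to look and compute and a tool call to move; the robot and the scene stay as the last step left them, time stands still between calls to the robot, and variables do not carry over. Pictures are saved under pics/ and viewed, and the job is handed in when it is done.

Besides the shell and the picture viewer there is one more tool, called by a JSON object that holds its "api" and its "payload", one argument or row to a line. send_rows: Moves the arm, as the interface text tells. Its arguments: {"type":"object","properties":{"steps":{"type":"array","items":{"type":"array"}},"force":{"type":"number"}},"required":["steps"]}

```bash
mkdir -p pics; ls
cat > h.py <<'E'
import numpy as np, cv2, pickle
from station import manip, imaging, close_job, silhouettes
def grab(n):
    im=imaging.get_image(n); pickle.dump(im,open(f'/tmp/{n}.pkl','wb')); return im
def K(im): return np.array([[im['fx'],0,im['cx']],[0,im['fy'],im['cy']],[0,0,1.]])
def RT(im):
    R,_=cv2.Rodrigues(np.array(im['rvec'],float)); return R,np.array(im['tvec'],float).ravel()
def ray(im,uv):
    p=cv2.undistortPoints(np.array(uv,float).reshape(-1,1,2),K(im),np.array(im['distortion'],float)).reshape(-1,2)
    R,t=RT(im); d=np.c_[p,np.ones(len(p))]@R; return -R.T@t,d
def onz(im,uv,z):
    c,d=ray(im,uv); return c+d*((z-c[2])/d[:,2])[:,None]
def pts(im,mask):
    v,u=np.nonzero(mask&(im['z_map']>0)); c,d=ray(im,np.c_[u,v]); return c+d*im['z_map'][v,u][:,None],np.c_[u,v]
def proj(im,P):
    return cv2.projectPoints(np.array(P,float).reshape(-1,1,3),np.array(im['rvec'],float),np.array(im['tvec'],float),K(im),np.array(im['distortion'],float))[0].reshape(-1,2)
def save(im,name,box=None,s=1):
    p=im['pixels'][...,::-1]
    if box: l,t,r,b=box; p=p[t:b,l:r]
    cv2.imwrite(f'pics/{name}.png',cv2.resize(p,None,fx=s,fy=s,interpolation=cv2.INTER_CUBIC))
E
python3 - <<'E'
from h import *
for n in ['side','top','wrist']:
    im=grab(n); save(im,n+'0',s=1.5)
    for l in ['punch','stand','rack','blank','mark','block','file','scriber']:
        try: print(n,l,[(round(r['score'],2),np.round(r['bbox']).astype(int).tolist()) for r in silhouettes(n,l)][:4])
        except Exception as e: print(n,l,e)
print(manip.sense())
E
```

```text
pics
side punch [(0.73, [154, 199, 176, 230]), (0.71, [182, 211, 191, 246]), (0.35, [197, 229, 210, 258])]
side stand [(0.79, [147, 225, 224, 290])]
side rack [(0.89, [212, 182, 320, 268])]
side blank [(0.65, [326, 208, 338, 213]), (0.64, [296, 186, 309, 191])]
side mark [(0.66, [329, 182, 343, 188]), (0.39, [300, 184, 312, 193])]
side block [(0.9, [279, 176, 326, 208])]
side file [(0.66, [196, 230, 210, 258])]
side scriber [(0.73, [164, 209, 171, 239]), (0.54, [180, 208, 193, 246])]
top punch [(0.44, [175, 189, 181, 196])]
top stand [(0.78, [169, 166, 191, 231])]
top rack [(0.73, [234, 156, 261, 266])]
top blank [(0.67, [352, 206, 361, 221]), (0.65, [306, 231, 319, 246])]
top mark [(0.68, [350, 206, 359, 220]), (0.66, [311, 195, 322, 205]), (0.56, [305, 230, 316, 239])]
top block [(0.68, [300, 182, 336, 219])]
top file []
top scriber [(0.56, [167, 166, 189, 229]), (0.43, [373, 178, 401, 252])]
wrist punch []
wrist stand []
wrist rack []
wrist blank []
wrist mark []
wrist block [(0.39, [185, 2, 217, 24])]
wrist file []
wrist scriber []
{'time_s': 1.35, 'joints': array([ 1.0347933 ,  0.53642426, -0.00438396,  1.53789559,  0.00259567,
        1.06731171, -0.07123078]), 'qd': array([-0.00071584, -0.00024223,  0.00116184,  0.00079231,  0.0021654 ,
       -0.00049529,  0.00082703]), 'joint_torque': array([ 6.19003208e-05, -5.70896995e+01,  9.90185849e-01, -2.51916897e+01,
       -5.62552095e-02,  1.07871566e-02,  3.37377060e-05]), 'ee_pos': array([ 0.29424926, -0.57957104,  0.23870203]), 'tool_rot': array([ 9.72538448e-01,  2.32742273e-01, -2.07669074e-05, -1.09000857e-05]), 'wrist_force': array([-0.03901867, -0.76014767,  0.1482206 ]), 'wrist_torque': array([ 0.03115763,  0.00709161, -0.06550524]), 'gripper_width': 0.08813154654820689}
```

View pics/side0.png

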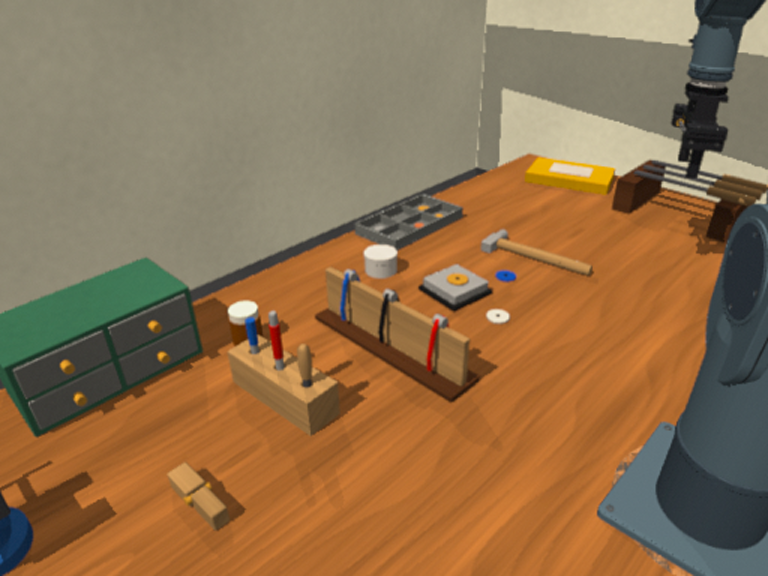

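View pics/top0.png

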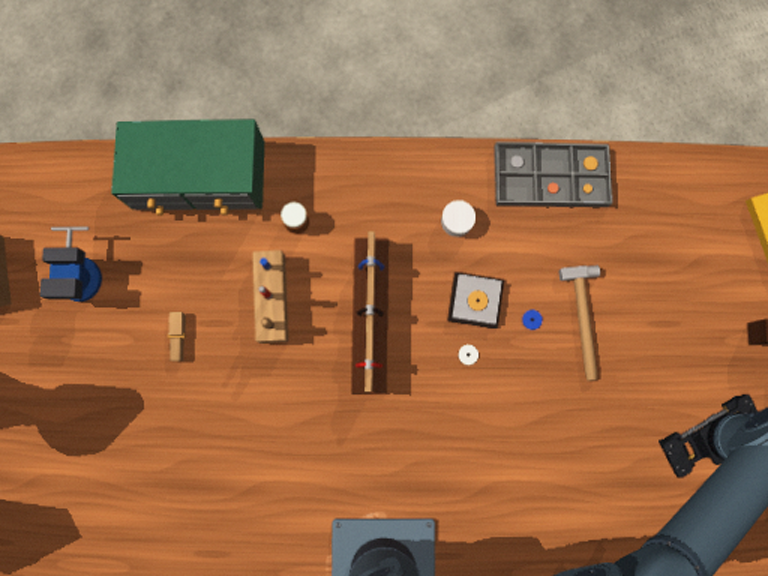

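View pics/wrist0.png

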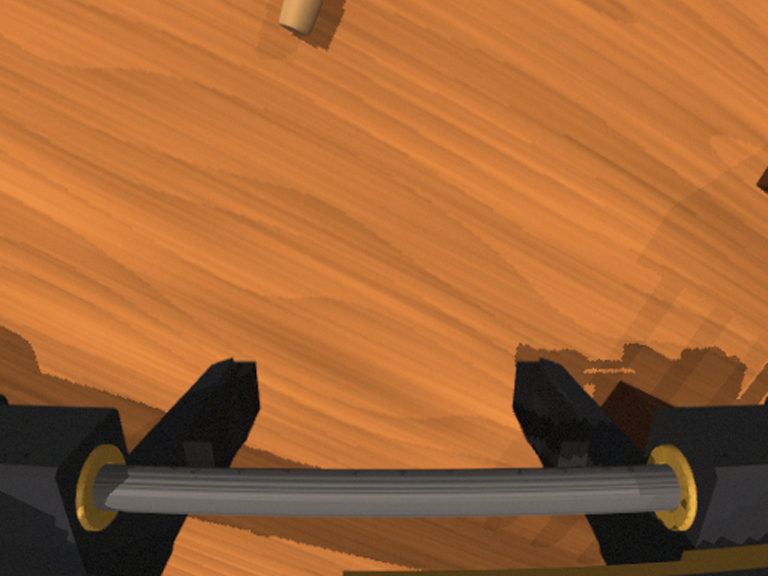

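Run:
```python
from h import *
for n,b in [('side',(140,170,240,300)),('side',(270,160,360,230)),('top',(150,150,250,250)),('top',(285,170,375,260))]:
    im=pickle.load(open(f'/tmp/{n}.pkl','rb')); save(im,f'c_{n}_{b[0]}',b,6 if b[3]-b[1]<110 else 4.6)
    print(n,-RT(im)[0].T@RT(im)[1])
```

```text
side [-0.02137582  0.6202014   0.62262318]
side [-0.02137582  0.6202014   0.62262318]
top [0.37523216 0.01728698 1.62024004]
top [0.37523216 0.01728698 1.62024004]
```

View crops.

View pics/c_side_140.png

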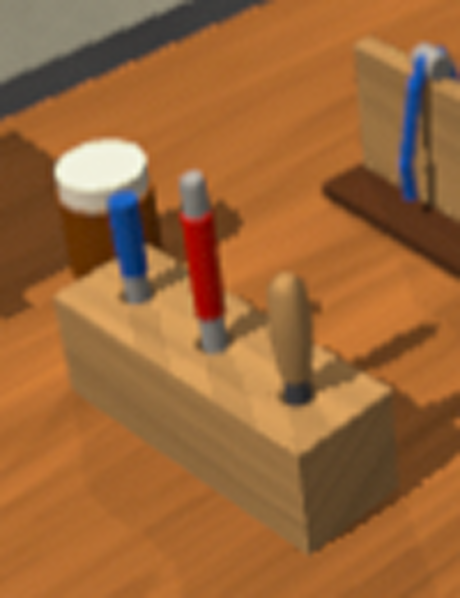

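View pics/c_top_150.png

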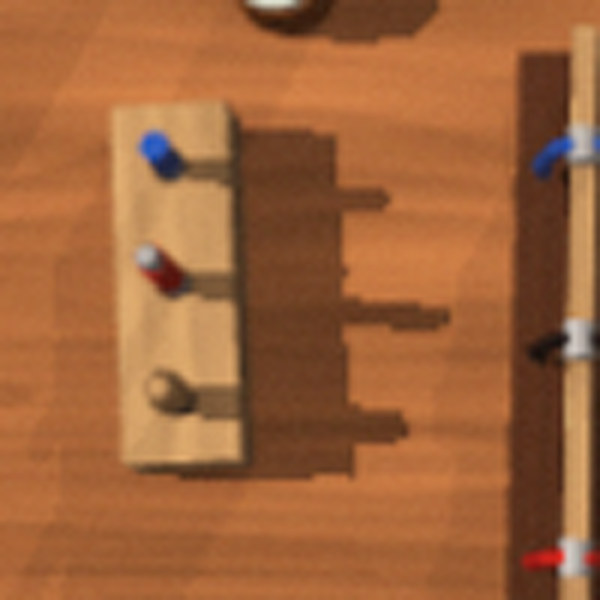

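View pics/c_top_285.png

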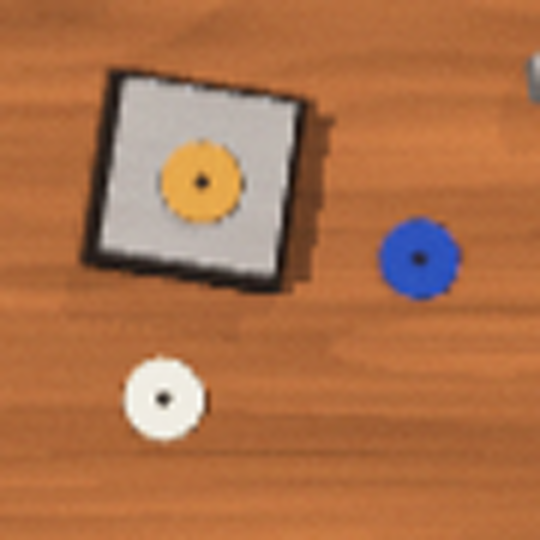

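Run:
```python
from h import *
im=pickle.load(open('/tmp/top.pkl','rb')); sd=pickle.load(open('/tmp/side.pkl','rb'))
def hsv(im): return cv2.cvtColor(np.ascontiguousarray(im['pixels']),cv2.COLOR_RGB2HSV).astype(int)
def red(im,b):
    h=hsv(im); m=((h[...,0]<6)|(h[...,0]>172))&(h[...,1]>150)&(h[...,2]>70); o=np.zeros_like(m); l,t,r,bb=b; o[t:bb,l:r]=m[t:bb,l:r]; return o
for n,i,b in [('side',sd,(178,205,195,248)),('top',im,(168,185,186,202))]:
    m=red(i,b); P,uv=pts(i,m); print(n,m.sum(),uv.min(0),uv.max(0)); 
    print(np.round(P[np.argsort(P[:,2])][::max(1,len(P)//12)],4))
# stand top in top image
P,uv=pts(im,np.pad(np.ones((75,30),bool),((160,149),(165,317))))
s=P[(P[:,2]>.058)&(P[:,2]<.07)]; print('stand',len(s),s.mean(0),cv2.minAreaRect((s[:,:2]*1000).astype(np.float32)))
P,uv=pts(im,np.pad(np.ones((130,45),bool),((145,109),(225,242))))
s=P[(P[:,2]>.08)]; print('rack',len(s),s.min(0),s.max(0),cv2.minAreaRect((s[:,:2]*1000).astype(np.float32)))
# blank
h=hsv(im); m=(h[...,0]>12)&(h[...,0]<26)&(h[...,1]>120)&(h[...,2]>150)
o=np.zeros_like(m); o[188:212,305:331]=m[188:212,305:331]
P,uv=pts(im,o); print('blank',o.sum(),uv.mean(0),onz(im,[uv.mean(0)],.034),P.mean(0),uv.min(0),uv.max(0))
```

```text
side 134 [179 216] [187 239]
[[0.7544 0.1422 0.0009]
 [0.5724 0.2461 0.0894]
 [0.5687 0.2424 0.095 ]
 [0.5715 0.2451 0.1008]
 [0.5749 0.2475 0.106 ]
 [0.569  0.2426 0.112 ]
 [0.5723 0.2394 0.117 ]
 [0.5684 0.2415 0.1229]
 [0.5736 0.2483 0.1267]
 [0.5725 0.2456 0.1313]
 [0.5739 0.2466 0.1366]
 [0.5717 0.2476 0.1409]
 [0.5714 0.239  0.1447]]
top 17 [174 193] [179 197]
[[0.5783 0.2557 0.0687]
 [0.5717 0.2422 0.0952]
 [0.5716 0.2389 0.0964]
 [0.5704 0.2439 0.1051]
 [0.5735 0.2377 0.1051]
 [0.5749 0.2359 0.1182]
 [0.5716 0.2386 0.1202]
 [0.5715 0.2416 0.1205]
 [0.573  0.2369 0.1326]
 [0.5697 0.2426 0.1343]
 [0.5727 0.2396 0.1346]
 [0.5752 0.236  0.1386]
 [0.5719 0.2448 0.1401]
 [0.5719 0.2478 0.1406]
 [0.5738 0.2375 0.1492]
 [0.5706 0.2403 0.1501]
 [0.5764 0.2372 0.1518]]
stand 916 [0.57650782 0.24384461 0.06440779] ((578.146240234375, 244.74609375), (191.84356689453125, 60.60443115234375), 3.389719009399414)
rack 594 [0.37965358 0.01069238 0.08155169] [0.70708187 0.05645459 0.12807008] ((543.2998657226562, 32.26422882080078), (43.29711151123047, 327.5900573730469), 88.6634292602539)
blank 137 [318.10218978 200.05109489] [[ 0.57093112 -0.19843525  0.034     ]] [ 0.57102034 -0.19853189  0.03333962] [312 194] [324 206]
```

In the top picture the candidates for the punch are the red-sleeved tool with a steel head at (177,195), the blue scriber at (177,175), the wooden-handled file at (178,215) and the red plier handle at (244,243). I take the one at (177,195), in the middle hole, and the close crop confirms the red sleeve and steel head. For the blank I take the brass disc on the block at (318,200), not the blue one at (355,213) or the white one at (312,236).

First I move up and over towards the block for a close look at the mark.

{"api": "send_rows", "payload": {
  "steps": [
    [[3,-2,-2.4],0.1,88],
    [[5,-3.4,-2.4],0.2,88],
    [[6.6,-4.5,-2.4],0.3,88],
    [[8.2,-5.6,-2.4],0.426,88],
    [[9.8,-6.7,-2.4],0.426,88],
    [[11.4,-7.8,-2.4],0.426,88],
    [[12.8,-8.8,-2.4],0.426,88],
    [[14.2,-9.8,-2.4],0.426,88]
  ]
}}

```text
time_s: 2.15
ee_pos: [0.4806, -0.2363, 0.2988]
tool_rot: [1.0, 0.022, 0.0, 0.0]
wrist_force: [0.5, 0.3, 0.3]
gripper_width: 0.0881
```

{"api": "send_rows", "payload": {
  "steps": [
    [[0,0,0],0,88],
    [[0,0,0],0,88],
    [[0,0,0],0,88]
  ]
}}

```text
time_s: 2.45
ee_pos: [0.4792, -0.2396, 0.2983]
tool_rot: [1.0, 0.021, -0.0, 0.0]
wrist_force: [-0.3, -0.7, -0.4]
gripper_width: 0.0881
```

Run:
```python
from h import *
im=grab('wrist'); save(im,'w1',s=1.5); s=manip.sense(); print(s['time_s'],s['ee_pos'],s['tool_rot'],s['joints'])
print(-RT(im)[0].T@RT(im)[1])
```

```text
2.5 [ 0.47904691 -0.23992228  0.29833337] [ 9.99789595e-01  2.05085197e-02 -2.24836253e-04  3.41331577e-04] [ 0.43762963  0.28107083 -0.07067578  1.77130035  0.02299781  1.09015157
 -1.17069552]
[ 0.5613016  -0.23509718  0.44391232]
```

View pics/w1.png

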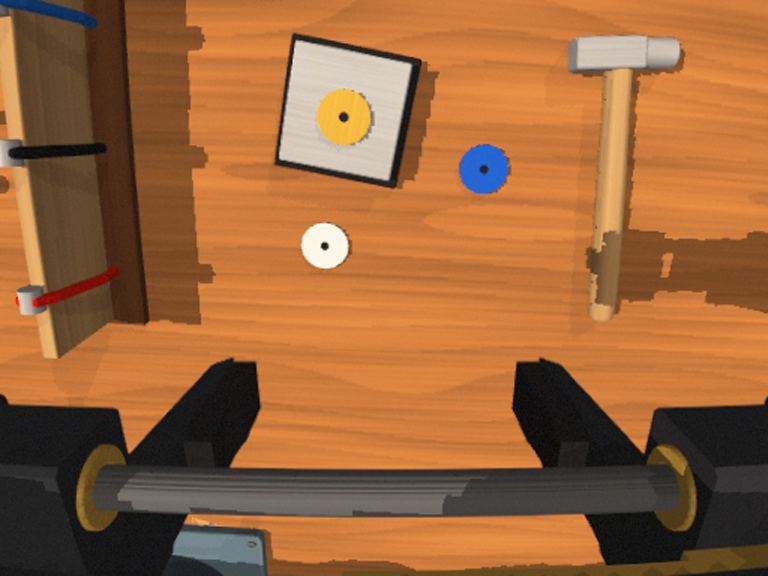

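The close view shows the black mark on the brass blank at (229,78) in the wrist image. The blue disc is at (323,113) and the white one at (216,164).

Run:
```python
from h import *
im=pickle.load(open('/tmp/wrist.pkl','rb'))
def cen(im,z,b):
    l,t,r,bb=b; h=cv2.cvtColor(np.ascontiguousarray(im['pixels']),cv2.COLOR_RGB2HSV).astype(int)
    m=(h[...,0]>14)&(h[...,0]<28)&(h[...,1]>120)&(h[...,2]>170); o=np.zeros(m.shape,np.uint8); o[t:bb,l:r]=m[t:bb,l:r]
    c=max(cv2.findContours(o,cv2.RETR_EXTERNAL,cv2.CHAIN_APPROX_NONE)[0],key=len); e=cv2.fitEllipse(c); return e,onz(im,[e[0]],z)
print(cen(im,.034,(195,45,260,112)))
g=im['pixels'][68:88,219:239].astype(int).sum(2); v,u=np.nonzero(g<200); uv=[u.mean()+219,v.mean()+68]; print(len(u),uv,onz(im,[uv],.034))
print(cen(pickle.load(open('/tmp/top.pkl','rb')),.034,(305,188,331,212)))
t=pickle.load(open('/tmp/top.pkl','rb'))
g=t['pixels'][195:206,313:324].astype(int).sum(2).astype(float); w=np.clip(400-g,0,None); v,u=np.mgrid[195:206,313:324]; uv=[(w*u).sum()/w.sum(),(w*v).sum()/w.sum()]; print(uv,onz(t,[uv],.034))
```

```text
(((228.73175048828125, 77.51669311523438), (35.097084045410156, 36.15534591674805), 156.3500518798828), array([[ 0.57165957, -0.2007006 ,  0.034     ]]))
25 [np.float64(228.68), np.float64(77.76)] [[ 0.57137464 -0.20064325  0.034     ]]
(((318.0872802734375, 200.0), (12.316798210144043, 12.532341003417969), 90.0), array([[ 0.57109631, -0.19838964,  0.034     ]]))
[np.float64(318.46055684454757), np.float64(200.14849187935036)] [[ 0.57061798 -0.19958869  0.034     ]]
```

{"api": "send_rows", "payload": {
  "steps": [
    [[0,-1.5,0],0,88],
    [[0,-3.5,0],0,88],
    [[0.2,-5.5,0],0,88],
    [[0.3,-7.4,0],0,88],
    [[0.4,-9.3,0],0,88],
    [[0.5,-11.2,0],0,88],
    [[0.6,-13.1,0],0,88],
    [[0.7,-15,0],0,88]
  ]
}}

```text
time_s: 3.3
ee_pos: [0.4813, 0.1372, 0.2985]
tool_rot: [1.0, 0.02, 0.0, 0.0]
wrist_force: [0.8, -0.5, -0.1]
gripper_width: 0.0882
```

{"api": "send_rows", "payload": {
  "steps": [
    [[0,-1.9,0],0,88],
    [[0,-3.5,0],0,88],
    [[0,-4.4,0],0,88],
    [[0,-4.4,0],0,88],
    [[0,-4.4,0],0,88],
    [[0,-4.4,0],0,88]
  ]
}}

```text
time_s: 3.9
ee_pos: [0.477, 0.2446, 0.2982]
tool_rot: [1.0, 0.02, -0.0, 0.001]
wrist_force: [0.3, -0.5, -0.3]
gripper_width: 0.0881
```

Run:
```python
from h import *
im=grab('wrist'); save(im,'w2',s=1.5); s=manip.sense(); print(s['time_s'],s['ee_pos'],s['tool_rot'],s['joints'])
print(-RT(im)[0].T@RT(im)[1])
for n in ['punch','stand']:
  for r in silhouettes('wrist',n): print(n,r['score'],r['bbox'])
```

```text
3.95 [0.47688569 0.24477524 0.29824216] [9.99796620e-01 2.01595315e-02 1.12772956e-05 5.58961422e-04] [-0.25461069  0.30540227 -0.37512855  1.75604365  0.12473449  1.10396401
 -2.2007798 ]
[0.55902285 0.24907436 0.44378595]
punch 0.63 [249.6, 54.8, 269.7, 78.2]
stand 0.96 [233.9, 0.0, 293.0, 156.3]
```

View pics/w2.png

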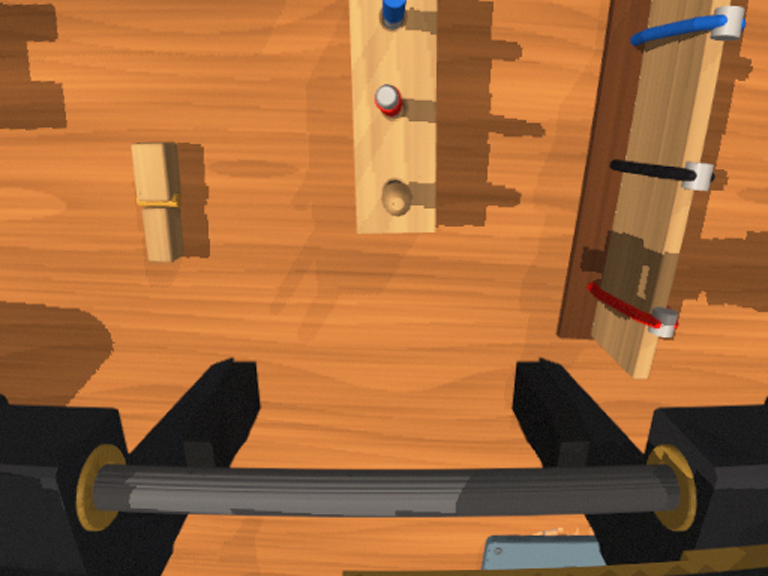

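The wrist view shows the punch head at about (258,65), with the scriber at (263,7) and the file at (264,132). The clamp is at (104,134).

Run:
```python
from h import *
im=pickle.load(open('/tmp/wrist.pkl','rb')); save(im,'w2c',(225,0,310,160),3.7)
# head ellipse: bright grey
h=cv2.cvtColor(np.ascontiguousarray(im['pixels']),cv2.COLOR_RGB2HSV).astype(int)
o=np.zeros((384,512),np.uint8); m=(h[...,1]<60)&(h[...,2]>120); o[50:85,245:275]=m[50:85,245:275]
c=max(cv2.findContours(o,cv2.RETR_EXTERNAL,cv2.CHAIN_APPROX_NONE)[0],key=len); e=cv2.fitEllipse(c); print('head',e)
P,uv=pts(im,o>0); print('z of head',np.percentile(P[:,2],[10,50,90]))
for z in (.163,.165): print(onz(im,[e[0]],z))
# stand top face
P,uv=pts(im,np.pad(np.ones((175,90),bool),((0,209),(220,202)))); s=P[(P[:,2]>.058)&(P[:,2]<.069)]
lo=s[s[:,0]<.66]; print('stand n',len(s),s.min(0),s.max(0))
for x in np.arange(.49,.66,.02):
    q=s[abs(s[:,0]-x)<.01]; print(round(x,2),np.percentile(q[:,1],[1,99]).round(4),np.percentile(q[:,1],[1,99]).mean().round(4))
# side red/head midline
sd=pickle.load(open('/tmp/side.pkl','rb'))
for name in ['side']:
    hs=cv2.cvtColor(np.ascontiguousarray(sd['pixels']),cv2.COLOR_RGB2HSV).astype(int)
    m=((hs[...,0]<6)|(hs[...,0]>172))&(hs[...,1]>150)
    R=[(v,np.nonzero(m[v,176:194])[0].mean()+176) for v in range(217,239)]
    R=np.array(R); f=np.polyfit(R[:,0],R[:,1],1); print('side midline u(v)',f, R[::4])
    best=None
    # model: axis through head point H (from wrist) and lean -> fit lateral
    for lean in np.radians([-6,-4,-2,0,2,4,6]):
        for az in ('x','y'):
            H=onz(im,[e[0]],.165)[0]; d=np.array([np.tan(lean) if az=='x' else 0,np.tan(lean) if az=='y' else 0,1.])
            pp=proj(sd,[H-d*.03,H-d*.07]); print(az,round(np.degrees(lean)),pp[:,0]-np.polyval(f,pp[:,1]))
```

```text
head ((257.0478210449219, 63.37895202636719), (12.398301124572754, 13.641641616821289), 23.74506378173828)
z of head [0.16230267 0.16430825 0.16556949]
[[0.57827954 0.24947002 0.163     ]]
[[0.57814238 0.2494672  0.165     ]]
stand n 7575 [0.48104517 0.20620064 0.05802443] [0.65129133 0.27877934 0.06795758]
0.49 [0.2079 0.2685] 0.2382
0.51 [0.2089 0.2691] 0.239
0.53 [0.2107 0.2705] 0.2406
0.55 [0.2119 0.2721] 0.242
0.57 [0.2122 0.2727] 0.2425
0.59 [0.2133 0.2742] 0.2438
0.61 [0.2149 0.2757] 0.2453
0.63 [0.2157 0.2772] 0.2465
0.65 [0.2157 0.2776] 0.2467
side midline u(v) [1.41897233e-01 1.51386561e+02] [[217.  182.2]
 [221.  183. ]
 [225.  183.5]
 [229.  183.5]
 [233.  184.5]
 [237.  185. ]]
x -6 [-3.53830135 -4.42791963]
y -6 [-4.00762097 -5.50477877]
x -4 [-3.28288346 -3.848768  ]
y -4 [-3.59414853 -4.56016665]
x -2 [-3.02830635 -3.27036359]
y -2 [-3.1832633  -3.62312196]
x 0 [-2.7739474  -2.69129649]
y 0 [-2.7739474  -2.69129649]
x 2 [-2.51918609 -2.11015032]
y 2 [-2.3651983  -1.76239341]
x 4 [-2.263398  -1.5254883]
y 4 [-1.95601905 -0.83414449]
x 6 [-2.0059486  -0.93583897]
y 6 [-1.54540847  0.09571216]
```

View pics/w2c.png

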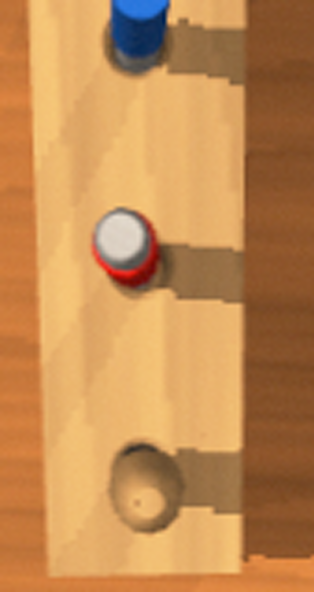

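{"api": "send_rows", "payload": {
  "steps": [
    [[1.5,0,0],0,88],
    [[3,0.1,0],0,88],
    [[4.04,0.12,0],0,88],
    [[4.04,0.12,0],0,88],
    [[4.04,0.12,1],0,88],
    [[4.04,0.12,2],0,88],
    [[4.04,0.12,3],0,88],
    [[4.04,0.12,3],0,88]
  ]
}}

```text
time_s: 4.85
ee_pos: [0.5745, 0.2469, 0.2201]
tool_rot: [1.0, 0.022, -0.003, 0.001]
wrist_force: [-0.2, -0.6, -0.1]
gripper_width: 0.0882
```

Run:
```python
from h import *
im=grab('wrist'); save(im,'w3',s=1.5); s=manip.sense(); print(s['time_s'],s['ee_pos'],s['tool_rot'],s['joints'])
im=grab('side'); save(im,'s3',(100,120,300,280),4)
c=np.array(s['ee_pos']); print(proj(im,[c,c-[0,0,.1]]))
```

```text
4.9 [0.57579348 0.24768347 0.22234939] [ 9.99760013e-01  2.18395442e-02 -1.56569796e-03  7.07221775e-04] [-0.24810853  0.5380879  -0.32596699  1.60059819  0.19135808  1.03796777
 -2.1563801 ]
[[176.30432662 186.61296296]
 [181.82946794 225.05102644]]
```

View pics/w3.png

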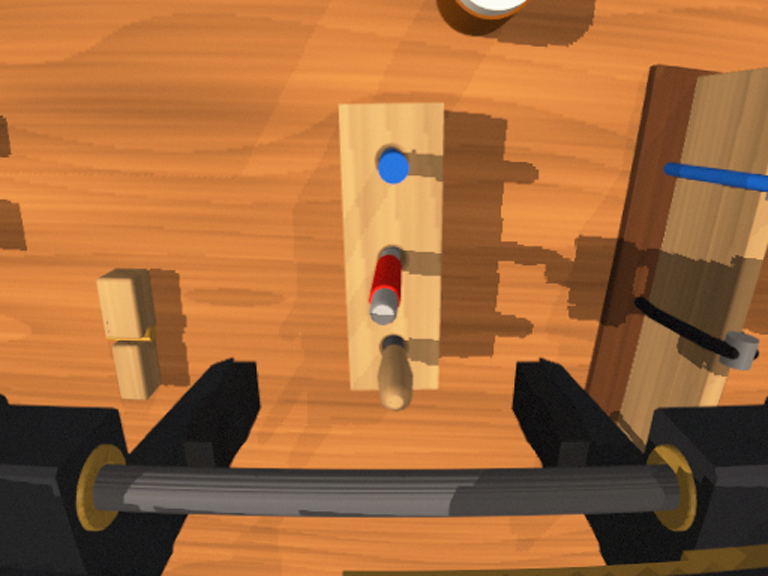

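View pics/s3.png

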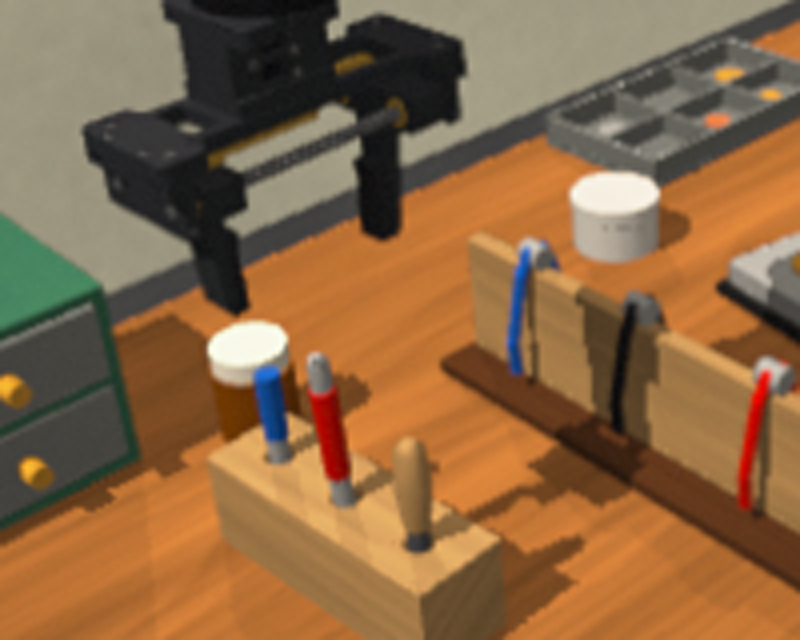

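The wrist view has the gripper above the punch, whose head is at about (255,207) and leans slightly to the left (+y). I'll fit the axis from the two wrist views.

Run:
```python
from h import *
im=pickle.load(open('/tmp/wrist.pkl','rb')); save(im,'w3c',(225,150,300,280),4.5)
h=cv2.cvtColor(np.ascontiguousarray(im['pixels']),cv2.COLOR_RGB2HSV).astype(int)
m=((h[...,0]<6)|(h[...,0]>172))&(h[...,1]>150); o=np.zeros_like(m); o[160:225,240:275]=m[160:225,240:275]
P,uv=pts(im,o)
# cylinder fit: points on sleeve radius 8
from scipy.optimize import least_squares
P=P[(P[:,2]>.085)&(P[:,2]<.145)]
def f(p):
    d=np.array([p[2],p[3],1]); d/=np.linalg.norm(d); q=P-np.array([p[0],p[1],.127]); return np.linalg.norm(np.cross(q,d),axis=1)-.008
r=least_squares(f,[.578,.246,0,0],loss='soft_l1',f_scale=.001); print(len(P),r.x,np.degrees(r.x[2:]),np.std(f(r.x)))
for z in (.165,.127,.065,.015): print(z,r.x[:2]+r.x[2:]*(z-.127),proj(im,[[*(r.x[:2]+r.x[2:]*(z-.127)),z]]))
```

```text
393 [5.77514838e-01 2.47495029e-01 1.87171207e-04 4.21343231e-02] [0.01072412 2.41411889] 0.00033714347063495265
0.165 [0.57752195 0.24909613] [[255.26656701 210.83021589]]
0.127 [0.57751484 0.24749503] [[257.43323349 192.84287036]]
0.065 [0.57750323 0.2448827 ] [[259.88779658 172.46453389]]
0.015 [0.57749388 0.24277599] [[261.27773526 160.92451653]]
```

View pics/w3c.png

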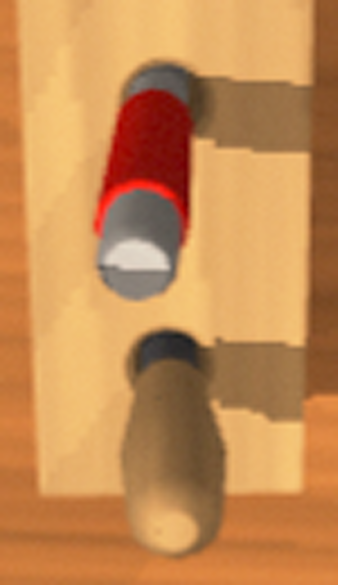

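{"api": "send_rows", "payload": {
  "steps": [
    [[0,0,0],0,88],
    [[0,0,1],0,88],
    [[0,0,2],0,88],
    [[0,0,3],0,88],
    [[0,0,3.6],0,88],
    [[0,0,3.6],0,88],
    [[0,0,3.6],0,88]
  ]
}}

```text
time_s: 5.65
ee_pos: [0.5779, 0.249, 0.1346]
tool_rot: [1.0, 0.022, 0.001, -0.0]
wrist_force: [0.1, 0.1, 0.2]
gripper_width: 0.0879
```

Run:
```python
from h import *
s=manip.sense(); print(s['time_s'],s['ee_pos'],s['tool_rot'],s['qd'],s['wrist_force'])
```

```text
5.65 [0.57789873 0.24899442 0.13456706] [ 9.99760364e-01  2.18756825e-02  7.27392314e-04 -3.74331077e-04] [ 0.00160735 -0.01237647 -0.00385507 -0.01325446  0.00096912 -0.00206908
  0.00140829] [0.06841825 0.06438006 0.18163099]
```

{"api": "send_rows", "payload": {
  "steps": [
    [[0,0.06,0.5],0,88],
    [[0,0.06,1.06],0,88],
    [[0,0.06,1.06],0,88],
    [[0,0.06,1.06],0,88],
    [[0,0.06,1.06],0,50],
    [[0,0.06,1.06],0,30],
    [[0,0.06,1.06],0,22],
    [[0,0.06,1.06],0,22]
  ],
  "force": 30
}}

```text
time_s: 6.45
ee_pos: [0.5774, 0.2471, 0.1071]
tool_rot: [1.0, 0.022, 0.0, -0.0]
wrist_force: [0.1, -0.1, -0.0]
gripper_width: 0.0584
```

{"api": "send_rows", "payload": {
  "steps": [
    [[0,0,0],0,18],
    [[0,0,0],0,10],
    [[0,0,0],0,5],
    [[0,0,0],0,5],
    [[0,0,0],0,5],
    [[0,0,0],0,5]
  ]
}}

```text
time_s: 7.05
ee_pos: [0.5773, 0.2461, 0.1068]
tool_rot: [1.0, 0.022, -0.0, 0.001]
wrist_force: [0.1, -1.4, 0.4]
gripper_width: 0.0152
```

Run:
```python
from h import *
s=manip.sense(); print(s['time_s'],s['ee_pos'],s['tool_rot'],s['wrist_force'],s['gripper_width'])
im=grab('side'); save(im,'s4',(100,120,300,280),4)
```

```text
7.05 [0.57734474 0.24608581 0.10677615] [ 9.99763284e-01  2.17442035e-02 -1.22662913e-04  7.41942647e-04] [ 0.13784857 -1.42497985  0.43520854] 0.015190373766856101
```

View pics/s4.png

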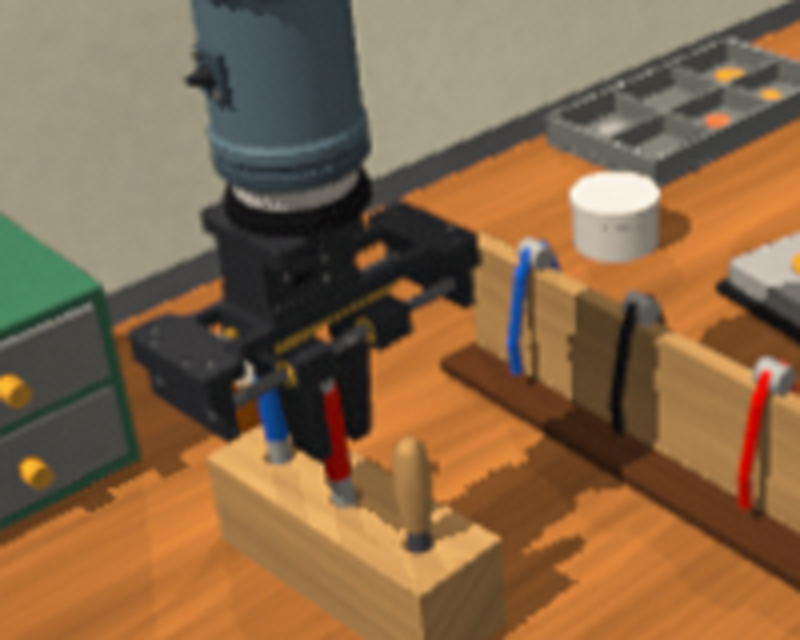

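The fingers hold the sleeve at 15.2 mm opening. Next is lifting straight up.

{"api": "send_rows", "payload": {
  "steps": [
    [[0,0,-0.3],0,5],
    [[0,0,-0.7],0,5],
    [[0,0,-1.2],0,5],
    [[0,0,-1.7],0,5],
    [[0,0,-2.2],0,5],
    [[0,0,-2.7],0,5],
    [[0,0,-3.2],0,5],
    [[0,0,-3.7],0,5]
  ]
}}

```text
time_s: 7.9
ee_pos: [0.5772, 0.2472, 0.2006]
tool_rot: [1.0, 0.022, 0.0, -0.0]
wrist_force: [0.1, -0.5, -2.3]
gripper_width: 0.0151
```

{"api": "send_rows", "payload": {
  "steps": [
    [[0,0,-0.6],0,5],
    [[0,0,-1.2],0,5],
    [[0,0,-1.8],0,5],
    [[0,0,-2.4],0,5],
    [[0,0,-2.4],0,5],
    [[0,0,-2.4],0,5]
  ]
}}

```text
time_s: 8.5
ee_pos: [0.5772, 0.247, 0.2595]
tool_rot: [1.0, 0.022, 0.0, -0.0]
wrist_force: [-0.9, 0.5, -1.8]
gripper_width: 0.015
```

Run:
```python
from h import *
s=manip.sense(); print(s['time_s'],s['ee_pos'],s['tool_rot'],s['wrist_force'],s['gripper_width'])
im=grab('side'); save(im,'s5',(100,100,300,260),4); c=np.array(s['ee_pos'])
print(proj(im,[c+[0,0,.019-.112]]))
im=grab('wrist'); save(im,'w5',s=1.5)
im=grab('top'); save(im,'t5',(130,130,280,250),5); print(proj(im,[c+[0,0,.019-.112]]))
```

```text
8.5 [0.57724521 0.24703617 0.25946556] [ 9.99760136e-01  2.19009921e-02  1.32472334e-04 -4.74368468e-06] [-0.92775624  0.51728634 -1.76256004] 0.014980880948167782
[[179.30776024 208.32513909]]
[[172.95530043 192.03111966]]
```

View pics/s5.png

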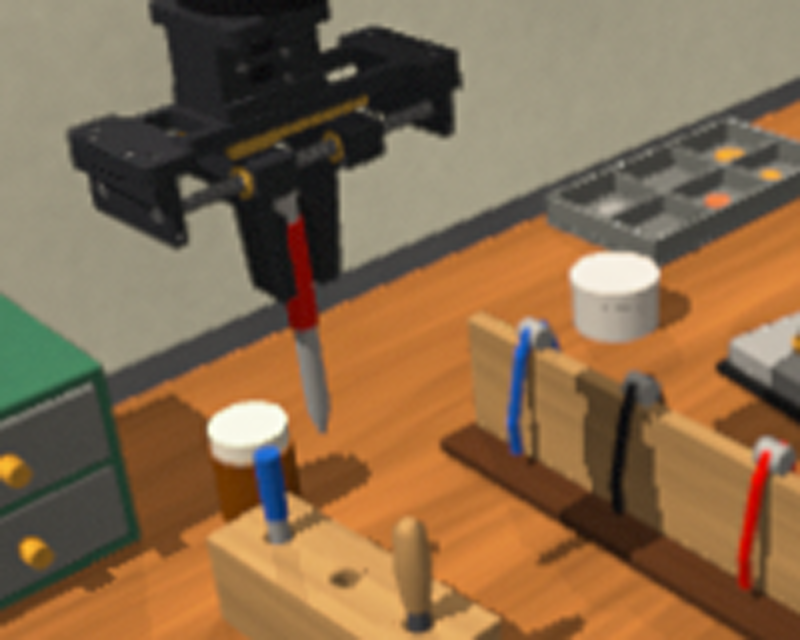

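View pics/w5.png

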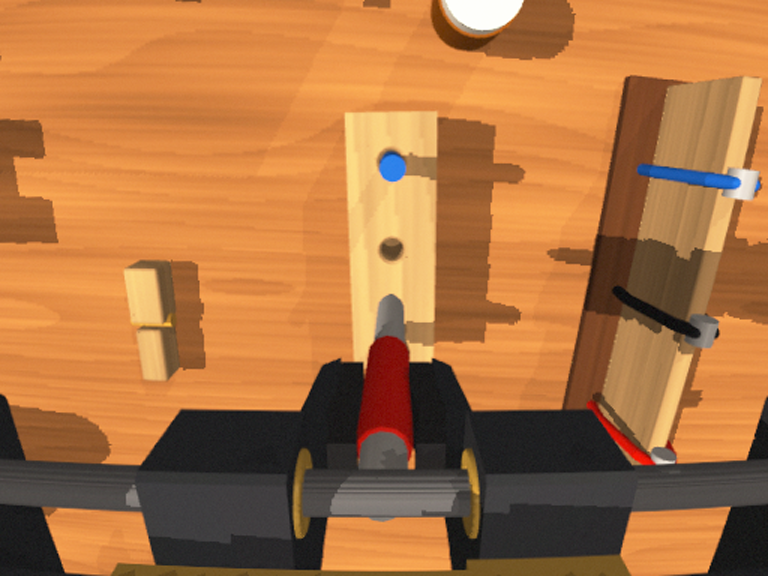

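View pics/t5.png

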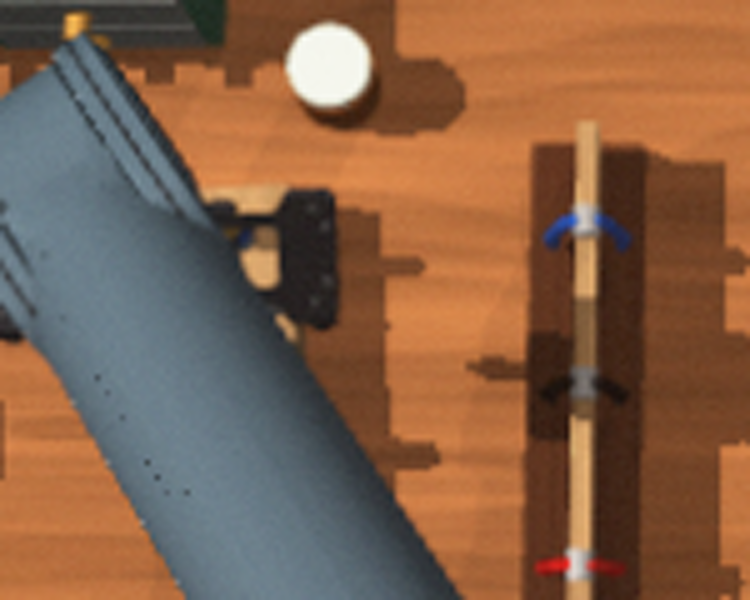

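The punch is out and held, with its tip at about (260,197) in the wrist view and (180,207) in the side view. I'll fit the axis in the hand.

```bash
cat > fit.py <<'E'
from h import *
from scipy.optimize import least_squares
from scipy.spatial.transform import Rotation as Ro
def axis(im,ee,box=(225,180,290,310)):
    h=cv2.cvtColor(np.ascontiguousarray(im['pixels']),cv2.COLOR_RGB2HSV).astype(int)
    m=((h[...,0]<6)|(h[...,0]>172))&(h[...,1]>150); o=np.zeros_like(m); l,t,r,b=box; o[t:b,l:r]=m[t:b,l:r]
    P,uv=pts(im,o); z0=ee[2]+.0; k=(abs(P[:,1]-ee[1])<.02)&(abs(P[:,0]-ee[0])<.03); P=P[k]
    def f(p):
        d=np.array([p[2],p[3],1]); d/=np.linalg.norm(d); q=P-np.array([p[0],p[1],z0]); return np.linalg.norm(np.cross(q,d),axis=1)-.008
    r=least_squares(f,[ee[0],ee[1],0,0],loss='soft_l1',f_scale=.001); p=r.x
    d=np.array([p[2],p[3],1]); d/=np.linalg.norm(d); A=np.array([p[0],p[1],z0])
    s=(P-A)@d
    print('n',len(P),'std',np.std(f(p)),'lean deg',np.degrees(p[2:]),'sleeve s',np.percentile(s,[0,1,99,100]))
    lo=np.percentile(s,.5); return A,d,lo
def tip(im,ee,box=(225,180,290,310)):
    A,d,lo=axis(im,ee,box); T=A+d*(lo-.068); print('tip',T,'px',proj(im,[T])); return T
E
python3 - <<'E'
from fit import *
im=pickle.load(open('/tmp/wrist.pkl','rb')); save(im,'w5c',(220,180,300,330),4)
s=manip.sense(); ee=np.array(s['ee_pos']); T=tip(im,ee); R=Ro.from_quat(s['tool_rot']).as_matrix(); print('tip rel world',T-ee,'tool',R.T@(T-ee))
sd=pickle.load(open('/tmp/side.pkl','rb')); print(proj(sd,[T]))
E
```

```text
n 2102 std 0.00045591161459892425 lean deg [0.39259452 1.84154224] sleeve s [-0.02334608 -0.0208162   0.03892914  0.04468099]
tip [0.57659848 0.24451455 0.16867951] px [[261.2552308  198.81060019]]
tip rel world [-0.00012737 -0.00222001 -0.08967135] tool [-7.52332249e-05  2.14562528e-03  8.96732155e-02]
[[180.29779903 207.12230887]]
```

View pics/w5c.png

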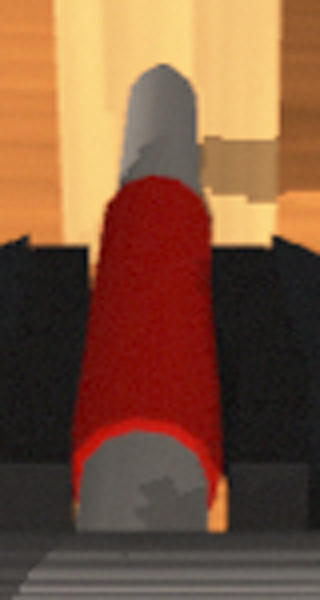

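{"api": "send_rows", "payload": {
  "steps": [
    [[0,0.5,0],0,5],
    [[-0.1,1.5,0],0,5],
    [[-0.2,3,0],0,5],
    [[-0.3,4.5,0],0,5],
    [[-0.4,6,0],0,5],
    [[-0.5,7.5,0],0,5],
    [[-0.6,9,0],0,5],
    [[-0.7,10.5,0],0,5]
  ]
}}

```text
time_s: 9.45
ee_pos: [0.5705, -0.0187, 0.259]
tool_rot: [1.0, 0.021, -0.0, 0.0]
wrist_force: [0.7, 0.7, -1.3]
gripper_width: 0.0148
```

{"api": "send_rows", "payload": {
  "steps": [
    [[-0.1,1.5,0],0,5],
    [[-0.1,3,0],0,5],
    [[-0.2,4.5,0],0,5],
    [[-0.3,6,0],0,5],
    [[-0.3,7,0],0,5],
    [[-0.3,7.3,0],0,5],
    [[-0.3,7.3,0],0,5],
    [[-0.3,7.3,0],0,5]
  ]
}}

```text
time_s: 10.25
ee_pos: [0.5718, -0.1968, 0.2592]
tool_rot: [1.0, 0.023, -0.0, -0.001]
wrist_force: [0.2, 0.2, -0.8]
gripper_width: 0.0155
```

Run:
```python
from fit import *
s=manip.sense(); ee=np.array(s['ee_pos']); print(s['time_s'],ee,s['tool_rot'],s['wrist_force'],s['gripper_width'])
im=grab('wrist'); save(im,'w6',s=1.5); T=tip(im,ee); print(T-ee)
sd=grab('side'); save(sd,'s6',(240,110,390,230),5); print(proj(sd,[T]))
```

```text
10.25 [ 0.57178022 -0.1968379   0.25916716] [ 9.99740552e-01  2.27683482e-02 -1.11750677e-04 -6.47325840e-04] [ 0.18825791  0.21399879 -0.84676927] 0.015481884160902794
n 2098 std 0.00046040548600744175 lean deg [0.34493848 1.60841166] sleeve s [-0.02713977 -0.02130262  0.03812601  0.04374302]
tip [ 0.57150498 -0.19873138  0.1687914 ] px [[260.91213586 198.70037413]]
[-0.00027524 -0.00189348 -0.09037576]
[[306.52574737 144.98542973]]
```

View pics/w6.png

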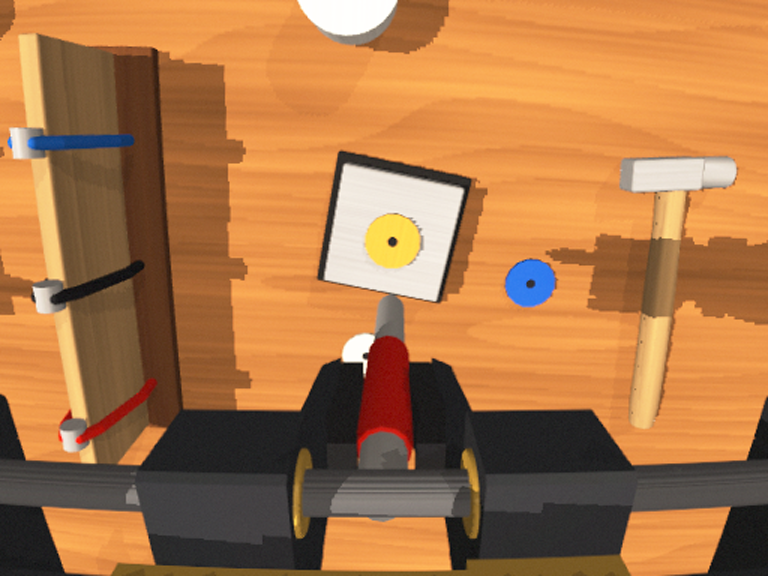

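View pics/s6.png

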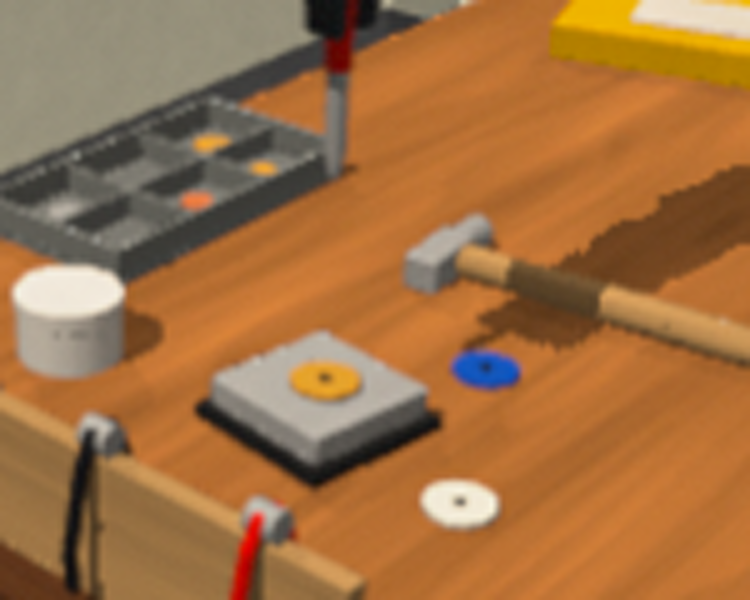

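{"api": "send_rows", "payload": {
  "steps": [
    [[0,0,0.5],0,5],
    [[0,0,1.1],0,5],
    [[0,0,1.8],0,5],
    [[0,0,2.5],0,5],
    [[0,0,3.1],0,5],
    [[0,0,3.5],0,5],
    [[0,0,3.8],0,5],
    [[0,0,3.8],0,5]
  ]
}}

```text
time_s: 11.15
ee_pos: [0.5712, -0.1984, 0.1633]
tool_rot: [1.0, 0.022, -0.001, -0.0]
wrist_force: [0.1, 0.1, -1.7]
gripper_width: 0.0154
```

{"api": "send_rows", "payload": {
  "steps": [
    [[0,0,0],0,5],
    [[0,0,0],0,5],
    [[0,0,0],0,5]
  ]
}}

```text
time_s: 11.45
ee_pos: [0.5722, -0.1988, 0.1651]
tool_rot: [1.0, 0.022, 0.001, 0.0]
wrist_force: [0.7, -0.1, -1.1]
gripper_width: 0.0151
```

Run:
```python
from fit import *
im0=pickle.load(open('/tmp/wrist.pkl','rb'))
def mark(im,uv0,r=7,z=.034):
    u0,v0=uv0; g=im['pixels'][v0-r:v0+r+1,u0-r:u0+r+1].astype(float).sum(2); w=np.clip(350-g,0,None); v,u=np.mgrid[v0-r:v0+r+1,u0-r:u0+r+1]; uv=[(w*u).sum()/w.sum(),(w*v).sum()/w.sum()]; return uv,onz(im,[uv],z)
print('mark before',mark(im0,(261,161)))
s=manip.sense(); ee=np.array(s['ee_pos']); print(s['time_s'],ee,s['tool_rot'],s['wrist_force'],s['gripper_width'])
im=grab('wrist'); save(im,'w7',s=1.5); save(im,'w7c',(200,130,320,250),5); T=tip(im,ee); print(T-ee)
print('predicted mark px',proj(im,[[.5713,-.2002,.034]]))
sd=grab('side'); save(sd,'s7',(270,140,350,220),7); print(proj(sd,[T,[.5713,-.2002,.034]]))
```

```text
mark before ([np.float64(261.19435483870967), np.float64(160.60504032258063)], array([[ 0.57182293, -0.20041859,  0.034     ]]))
11.45 [ 0.57222952 -0.19876523  0.16506081] [9.99760376e-01 2.18803963e-02 6.23251294e-04 2.22863175e-04] [ 0.73659804 -0.07694156 -1.06347309] 0.015095806645243801
n 2100 std 0.00047402478275622504 lean deg [0.26917225 1.81318818] sleeve s [-0.0300214  -0.0216338   0.03829532  0.04379015]
tip [ 0.57205352 -0.20100692  0.07473147] px [[261.1696819  198.75610747]]
[-0.000176   -0.00224169 -0.09032934]
predicted mark px [[259.65767453 184.57757618]]
[[305.14440505 173.37209275]
 [304.46802882 185.24156543]]
```

View pics/w7c.png

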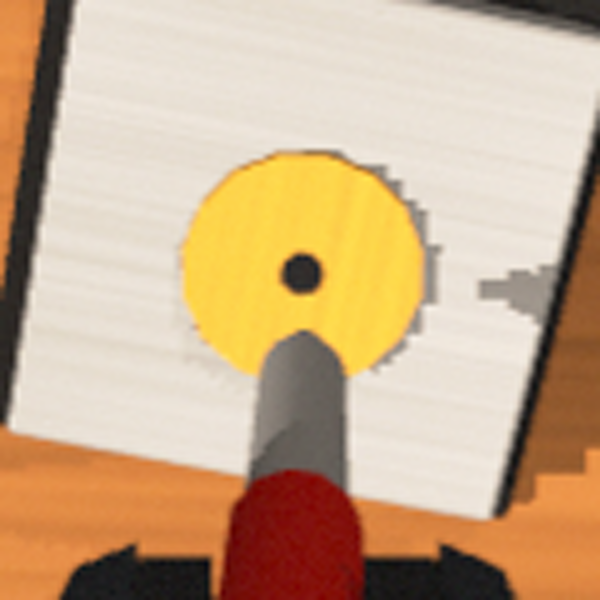

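View pics/s7.png

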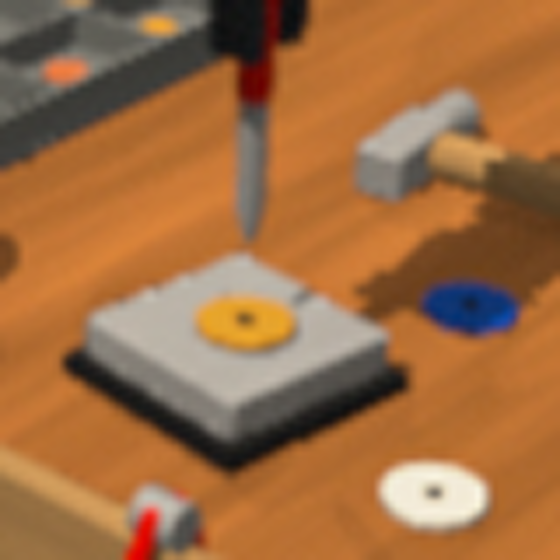

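{"api": "send_rows", "payload": {
  "steps": [
    [[0,0,0.3],0,5],
    [[0,0,0.6],0,5],
    [[0,0,0.85],0,5],
    [[0,0,1.0],0,5],
    [[0,0,1.0],0,5],
    [[0,0,1.0],0,5],
    [[0,0,1.0],0,5],
    [[0,0,1.0],0,5]
  ]
}}

```text
time_s: 12.35
ee_pos: [0.572, -0.1987, 0.1396]
tool_rot: [1.0, 0.022, 0.0, 0.0]
wrist_force: [0.0, -0.0, -2.3]
gripper_width: 0.0149
```

```bash
cat > chk.py <<'E'
from fit import *
import sys
k=sys.argv[1]
s=manip.sense(); ee=np.array(s['ee_pos']); print(s['time_s'],ee,s['tool_rot'],s['wrist_force'],s['gripper_width'],abs(s['qd']).max())
im=grab('wrist'); save(im,'w'+k,(200,130,320,250),5); T=tip(im,ee)
print('mark px',proj(im,[[.5713,-.2002,.034]]))
sd=grab('side'); save(sd,'s'+k,(270,140,350,220),7); print(proj(sd,[T,[.5713,-.2002,.034]]))
E
python3 chk.py 8
```

```text
12.35 [ 0.57195981 -0.1986795   0.13962896] [9.99759640e-01 2.19223424e-02 2.52419076e-04 1.00364997e-04] [ 1.25345549e-02 -1.05669531e-03 -2.29100031e+00] 0.014915285925012137 0.002675956838007514
n 2101 std 0.00046664066911667373 lean deg [0.32994937 1.75804639] sleeve s [-0.0307539  -0.02136789  0.03832703  0.04573491]
tip [ 0.57172839 -0.20080185  0.04985749] px [[261.04485653 199.01999234]]
mark px [[260.05723482 193.10866219]]
[[304.75213093 180.6202229 ]
 [304.46802882 185.24156543]]
```

View pics/w8.png

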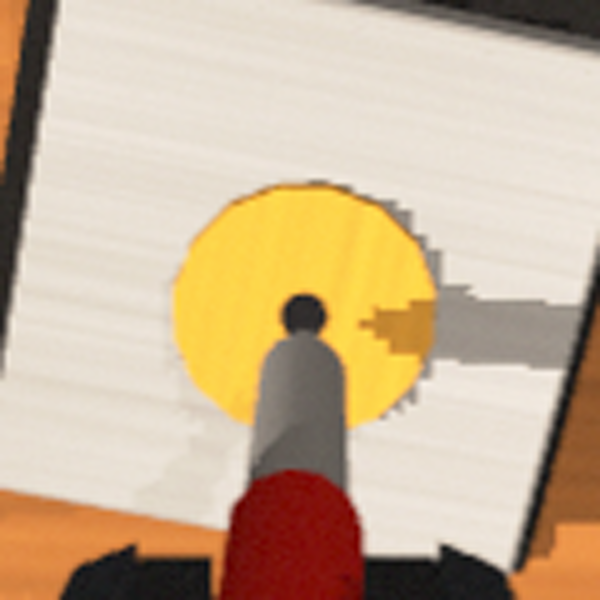

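View pics/s8.png

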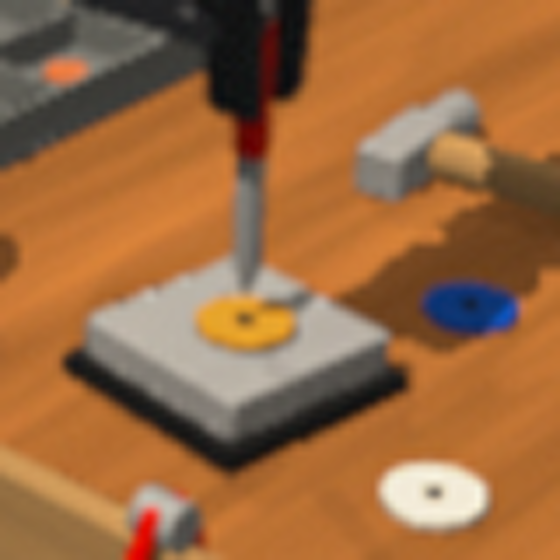

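{"api": "send_rows", "payload": {
  "steps": [
    [[0,0,0.08],0,5],
    [[0,0,0.16],0,5],
    [[0,0,0.16],0,5],
    [[0,0,0.16],0,5],
    [[0,0,0.16],0,5],
    [[0,0,0.16],0,5],
    [[0,0,0.16],0,5],
    [[0,0,0.16],0,5]
  ]
}}

```text
time_s: 13.25
ee_pos: [0.5718, -0.1986, 0.1354]
tool_rot: [1.0, 0.022, 0.0, 0.0]
wrist_force: [-0.2, 0.1, -0.6]
gripper_width: 0.0149
```

```bash
python3 chk.py 9
```

```text
13.25 [ 0.57178716 -0.19863546  0.13540628] [9.99760325e-01 2.18926909e-02 4.03257811e-05 3.19342713e-05] [-0.15441133  0.13238691 -0.56151024] 0.014875725715823324 0.0012352472267850051
n 2094 std 0.0004719680965035489 lean deg [0.35786746 1.77904839] sleeve s [-0.02404533 -0.02143194  0.03832375  0.04460249]
tip [ 0.57147596 -0.20078823  0.04503096] px [[261.10936877 198.79720244]]
mark px [[260.20911445 194.47182242]]
[[304.73142871 182.02626921]
 [304.46802882 185.24156543]]
```

View pics/w9.png

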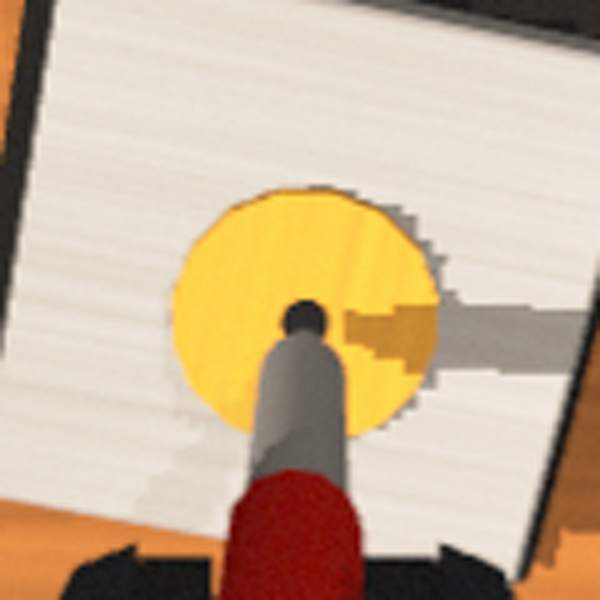

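View pics/s9.png

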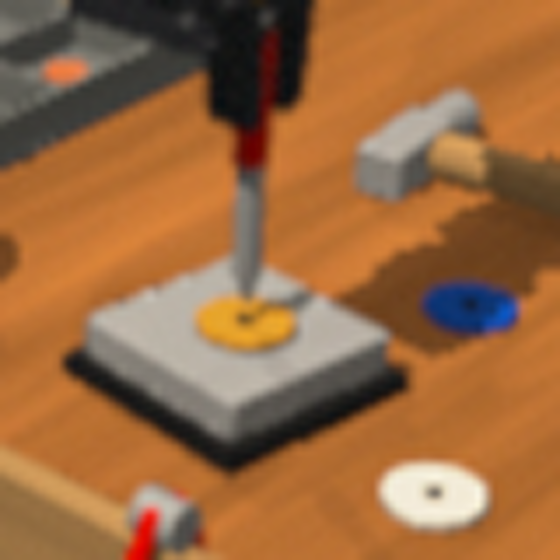

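The tip is about 10 mm above the mark and under 1 mm off sideways. The arm is still and both views agree, so I'm handing in.

```bash
python3 -c "
from h import *
print(close_job())"
```

```text
the job is handed in; nothing more can be done
None
```

I pulled the red-sleeved punch straight up out of the stand's middle hole and carried it over the rack. I handed in the job with it held still, point down, above the mark on the brass blank. The hand-in gave no verdict, so what follows is from my own measurements.

**Over the rack:** the point was about 168 mm above the table, against the rack's 120 mm.

**Last checks, at about 13 s:**

| Check | Reading | Allowed |
|---|---|---|
| Point above the mark | about 11 mm by the wrist-camera fit, about 9.5 mm by the grip geometry | 4–18 mm |
| Sideways offset | under 1 mm from my averaged mark position (camera calibration about 2 mm) | 6 mm |
| Lean | about 1.8° (0.03 rad) | 0.12 rad |
| Joint speeds | about 0.001 rad/s | punch under 20 mm/s |
| Grip opening | 14.9 mm on the 16 mm sleeve, grip set to 30 N | contact above 1 N |

**Disagreements:** the two height figures differ by about 1.5 mm. My early estimates of the punch's position in the stand also differed by a few millimetres between cameras, so I used the wrist-camera fit instead.

**Other objects:** in the pictures, the blank and the hammer looked undisturbed at the end. The file, scriber, jar and clamp looked undisturbed after the lift, and the tin did as I reached the block. I did not measure any of these again.

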